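# Hook the brass presser foot out of its narrow bay

## Task

The brass sewing-machine presser foot has slid down its narrow bay in the wooden parts rack, where fingers must not go after it. Take the red-handled hooked pick, reach its hook into the bay behind the foot's upright shank and drag the foot out of the open end, so that it stands on its sole on the blue landing board in front of the rack, wholly clear of the bays; then lay the pick down (do not drop it) flat on the bare counter, as it lay before, off the rack. Touch the brass foot with the pick only, and leave the other two feet in their bays and the thread cone, oil bottle and bobbin as they are.

Things in the scene. Friction and masses are not known exactly. Their poses are not given: they have to be found in the camera images.
- rack: Fixed wooden rack, pale walls. Origin: on the counter under the middle of the line of bay mouths; x points into the bays, y across, z up. Three bays, open on top and at x = 0, 20 mm wide, 115 mm long to the back wall (10 mm thick), centred at y = -34, 0, +34 mm. Wall tops z = 38 mm; middle walls 14 mm, outer walls 10 mm thick; rack 108 mm wide. Floor board blue, top z = 6 mm.
- rack_mouth (a point): Middle of the line of bay mouths, on the top of the rack's floor board (6 mm above the counter); axes as the rack. From here the same flat blue board, level and flush, reaches 100 mm out in front of the mouths (to -x), 108 mm wide, without lips: the landing board.
- brass_foot: Loose brass-yellow presser foot (about 50 g) to be dragged out; starts in any one of the three bays, its origin 35 to 80 mm in from the mouth; 40 x 15 mm sole, 4 mm thick, upright shank block in its middle, 7 mm along the sole by 12 mm across, top 26 mm above the underside. Origin: centre of the underside, below the shank; x along the sole, pointing into the bay (toes to the mouth), z up.
- steel_foot: Loose dark steel presser foot in another bay, to be left there; 40 x 15 mm sole, 4 mm thick, upright shank block in its middle, 7 mm along the sole by 12 mm across, top 26 mm above the underside. Origin: centre of the underside, below the shank; x along the sole, pointing into the bay (toes to the mouth), z up.
- white_foot: Loose white plastic presser foot in another bay, to be left there; 40 x 15 mm sole, 4 mm thick, upright shank block in its middle, 7 mm along the sole by 12 mm across, top 26 mm above the underside. Origin: centre of the underside, below the shank; x along the sole, pointing into the bay (toes to the mouth), z up.
- pick: Loose hooked pick (110 g) lying hook down on the counter. Red handle 90 (x) x 20 (y) x 30 (z) mm. Origin: centre of its underside; x along it towards the hook, z up. A 6 mm steel rod leaves the handle's end (x = 45, z = 18 mm), runs to x = 60, rises to z = 60 at x = 85, goes level to x = 155 mm and turns straight down, ending in the hook tip at z = 2 mm.
- pick_tip (a point): Lower end of the pick's hook, 155 mm ahead of the pick's origin and 2 mm above its underside; the hook above it is a straight upright rod, 6 mm in diameter, for 55 mm.
- cone: Bystander: blue cone of thread, 80 mm across, 150 mm tall, standing; origin under its centre.
- oil: Bystander: white oil bottle with red cap, 44 mm across, 100 mm tall, standing; origin under its centre.
- bobbin: Bystander: small aluminium bobbin, 22 mm across, 11 mm tall; origin under its centre.
Not all that is in view belongs to the job. There is more than one size of the pick; the one meant has the size given above.

How it is judged:
By the outcome, as a careful person would: the job done as asked, in the order asked, and still so for the second after the job is handed in, with the robot touching nothing.
It also fails if it takes over 48 s, if anything falls off the work surface, if the arm or the gripper's body presses on something with over 40 N, if the wrist force passes 120 N, or if a joint passes its speed limit or range.

## Robot

A 6-joint arm with a two-finger parallel gripper is mounted at the origin on the work surface. World frame = base frame: x ahead of the robot, y to its left, z up, the work surface at z = 0. Lengths are in m, angles in degrees, forces in N, time in s.
With the tool pointing down it reaches from about 0.4 to 0.825 m from the base axis. Payload 7 kg.
Tool frame: the origin (TCP) lies on the front face of the gripper's body, between the roots of the fingers; the fingertips stand 66 mm ahead of it and the grasp point (between the pads) lies 47 mm ahead of it; z points along the fingers, y is the line along which they close (so a half turn about z gives the same grasp; the last joint's range is limited). The gripper opens to 88 mm and grips with 3 to 60 N. Pads are 19 mm wide; open, the fingers measure 130 mm over their backs; the gripper's body (78 mm by 193 mm) begins 47 mm behind the grasp point.
Start: joints at [85.835, 20.546, 0.682, 0, -70.136, -16.507], TCP at [0.238, 0.632, 0.292] pointing down, gripper open.
Joint ranges: [-176.03, 176.03], [-82.01, 121.73], [-58.28, 71.71], [-173.87, 95.51], [-174.79, -0.11], [-173.66, 173.66]. Speed limits (degrees/s): [136.94, 136.94, 172.46, 180, 180, 180].

## Interface

Orientations are given as [roll, pitch, yaw] about the fixed x, y, z axes, in that order (R = Rz(yaw) Ry(pitch) Rx(roll)).
In Python, from plant import ctrl gives the robot as it stands.
- The arm moves only by the tool send_rows, never from a script. Its argument "deltas" is a list of rows, each a list of 2 entries, a list of its own where there are three numbers: the shift along the tool's x, y, z each as a share of 800 mm, from -1 to 1, then the turn about the tool's z as a share of 90 degrees, from -1 to 1. A call has exactly 5 rows; each row is the pose to reach, as a shift and turn from the pose commanded when the call began, along the tool's axes at that moment; what a row does not reach only later rows make up. A row lasts 1/12 s, in which the tool goes at most 41.7 mm and 7.16 degrees, less where a joint would pass 70% of its speed; a pose out of reach is approached as far as the arm can. A call with a number of a shift or a turn outside -1 to 1 is refused whole. A call with a gripper value outside its range is refused whole. "gripper" is the opening, from 0 (shut) to 1 (fully open), set as the call begins (left out, the last holds). The fingers move at their own pace and stop on an object; the grip force is fixed at half the most. Time passes only in rows, so rows that repeat a pose let the fingers close, or fill a call up. It gives the time, the measured TCP pose, the force, the opening and the grip force at its end, in the units of the state.
- ctrl.get_obs(): the state, without advancing time (a new reading comes with each control period).
- ctrl.snapshot(name): name is "side" or "top"; returns a dict with "color" (420x560x3 uint8, red, green, blue), "vertical_fov" (degrees; the focal length in pixels is half the picture's height over the tangent of half this angle, whatever the lens; pixels are square), "cx", "cy" (the principal point, pixels), "rvec" (rotation vector, rad) and "tvec" (3), from world to camera coordinates, as OpenCV has them. Camera axes: x right, y down, z forward; pixel columns grow to the right and rows downward; lengths in m; the calibration is good to about 2 mm. A picture is of the moment at which its call begins. There is no depth.
- ctrl.close_job(): hands the job in; it is judged then, once.
Trained networks look in a picture, given as the dict that the camera call returned (one of the last four; its "shot" number tells which), for a name from the list of things; names that differ only in an ending like _2 or _b are one class to them, and where a whole thing is asked for, a point or a joint stands for the part that bears it (a point fixed in the world has none). Each returns a list of dicts, best first, with "conf" (0 to 1); they miss things now and then, are a little off and sometimes report something else, mostly with a low value. They report only what shows in the picture. A call takes as long as a camera call. They do not tell look-alikes from the thing itself.
- ctrl.boxes_of(picture, thing): "xy" ([column, row] as shares, 0 to 1, of the picture: columns of its width, rows of its height, amid what is visible of it).
- ctrl.cut_out(picture, thing): "pixels" (420x560 bool, what is visible of it) and "xy" ([column, row] as shares, 0 to 1, of the picture: columns of its width, rows of its height, amid what is visible of it).
The state is a dict: "clock": time; "joint_pos": joint angles; "qvel": joint speeds; "tau": joint torques, N m; "tool_pos": TCP position; "orientation": TCP orientation; "force": force on the tool from outside, world axes, zero at the start; "moment": the same for the moment, N m; "opening": finger opening in m; "gripper_force": force on a finger pad.
Only numpy, scipy, OpenCV 4.12 (cv2) and the standard library are available. Lean on these libraries where they do the work, as an engineer would, in place of code of your own. Each camera call takes 0.05 s, during which the arm holds its last target. There are 200 camera calls.

## Working session

There is one attempt and no reset: what is moved stays moved. The work goes in short steps, Python scripts to look and compute and a tool call to move; the robot and the scene stay as the last step left them, time stands still between calls to the robot, and variables do not carry over. Pictures are saved under pics/ and viewed, at most 10 in all, crops included, and the job is handed in when it is done.

Besides the shell and the picture viewer there is one more tool, called after ">>>" as name([rows], argument=value, ...), one row to a line, values as JSON. send_rows: Moves the arm, as the interface text tells. Shift numbers are shares of 800 mm and turn numbers shares of 90 degrees, none past 1 either way. Its arguments: {"type":"object","properties":{"deltas":{"type":"array","items":{"type":"array"}},"gripper":{"type":"number"}},"required":["deltas"]}

```bash
ls; mkdir -p pics
cat > h.py <<'E'
import numpy as np, cv2
from plant import ctrl
def cam(s):
    f=s["color"].shape[0]/2/np.tan(np.radians(s["vertical_fov"])/2)
    K=np.array([[f,0,s["cx"]],[0,f,s["cy"]],[0,0,1]])
    R,_=cv2.Rodrigues(np.array(s["rvec"],float)); return K,R,np.array(s["tvec"],float)
def atz(s,uv,z):
    K,R,t=cam(s); d=R.T@np.linalg.inv(K)@np.array([uv[0],uv[1],1.]); c=-R.T@t
    return c+d*(z-c[2])/d[2]
def proj(s,P):
    K,R,t=cam(s); q=(np.atleast_2d(P)@R.T+t)@K.T; return q[:,:2]/q[:,2:]
def save(s,n): cv2.imwrite("pics/"+n+".png",s["color"][:,:,::-1])
E
python3 - <<'E'
from h import *
import pickle
o=ctrl.get_obs(); print({k:np.round(v,3) for k,v in o.items()})
for n in ("top","side"):
    s=ctrl.snapshot(n); save(s,n+"0"); pickle.dump(s,open(n+"0.pkl","wb"))
    K,R,t=cam(s); print(n,K[0,0],-R.T@t,R[2])
    for th in ("rack","brass_foot","steel_foot","white_foot","pick","pick_tip","cone","oil","bobbin"):
        for b in ctrl.boxes_of(s,th)[:4]:
            uv=np.array(b["xy"])*[560,420]; print(th,round(b["conf"],2),uv.round(1),atz(s,uv,0.02).round(3)[:2])
E
```

```text
pics
{'clock': np.float64(0.0), 'joint_pos': array([ 8.5833e+01,  2.0591e+01,  6.3300e-01, -1.9000e-02, -7.0137e+01,
       -1.6506e+01]), 'qvel': array([-0.06 ,  0.   ,  0.039, -0.028,  0.031,  0.008]), 'tau': array([ 1.0000e-03, -5.8271e+01,  2.9305e+01,  6.9970e+00,  7.0000e-03,
       -0.0000e+00]), 'tool_pos': array([0.238, 0.631, 0.291]), 'orientation': array([ 1.79904e+02, -1.00000e-02, -2.06790e+01]), 'force': array([0.457, 0.517, 0.371]), 'moment': array([0.055, 0.031, 0.023]), 'gripper_force': np.float64(0.0), 'opening': np.float64(0.087)}
top 485.73911193887665 [0.45693417 0.03024889 1.16049685] [ 0.12132498 -0.01200052 -0.99254029]
brass_foot 0.47 [223.2 212.8] [0.585 0.156]
steel_foot 0.72 [118.7 251.3] [0.492 0.396]
steel_foot 0.54 [222.1 229.3] [0.546 0.157]
white_foot 0.67 [216.2 241.6] [0.517 0.17 ]
pick 0.71 [443.8 304. ] [ 0.38  -0.361]
pick 0.56 [399.5 243.1] [ 0.52 -0.26]
pick_tip 0.98 [400.8 247.9] [ 0.508 -0.263]
pick_tip 0.54 [447.3 296.9] [ 0.396 -0.37 ]
cone 0.57 [116.3 254.8] [0.483 0.401]
oil 0.69 [240.7 128.1] [0.791 0.119]
side 524.8131975082321 [ 0.22778259 -0.76264452  1.03745522] [ 0.27535351  0.58628198 -0.76187524]
rack 0.72 [250.2 196.8] [0.543 0.101]
brass_foot 0.47 [255.8 179.4] [0.581 0.153]
pick 0.97 [269.9 382. ] [ 0.388 -0.374]
pick 0.77 [302.6 312.5] [ 0.516 -0.261]
pick_tip 0.66 [304.1 309.3] [ 0.523 -0.255]
pick_tip 0.6 [268.6 381.6] [ 0.386 -0.373]
cone 0.78 [193.8 124.9] [0.501 0.435]
cone 0.49 [326.2 161.3] [0.786 0.136]
oil 0.83 [326.4 161.4] [0.786 0.136]
```

Run:
```python
import cv2,numpy as np
a=cv2.imread("pics/top0.png");b=cv2.imread("pics/side0.png")
def z(im,x0,x1,y0,y1,w,h): return cv2.resize(im[y0:y1,x0:x1],(w,h),interpolation=cv2.INTER_CUBIC)
# mosaic: top rack, top picks
cv2.imwrite("pics/m1.png",np.hstack([z(a,160,300,160,300,400,400)[:, :],z(a,360,500,200,340,400,400)]))
cv2.imwrite("pics/m2.png",np.hstack([z(b,180,320,130,270,400,400),z(b,220,360,270,410,400,400)]))
```

```text
(no output)
```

View pics/top0.png

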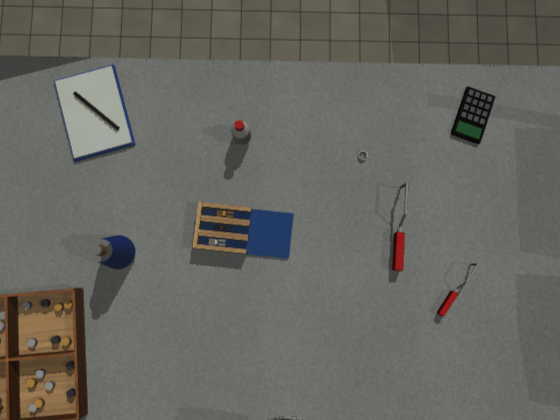

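View pics/m1.png

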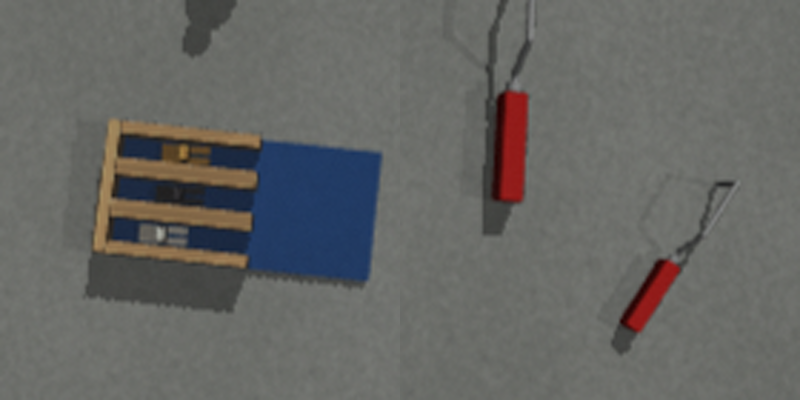

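View pics/m2.png

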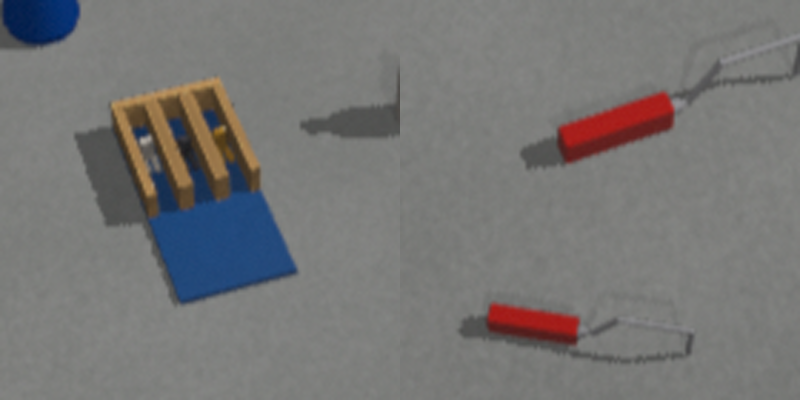

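The top view shows the rack at about (222,228) with mouths facing right (world −y) and the board at (270,233). Brass is in the upper (+x) bay at (224,213), steel in the middle and white in the lower. There are two picks: the larger has its handle at (398,252) with the hook up, about 92 mm long, so it is the one meant. The smaller is at (448,303). The cone, oil bottle and bobbin (362,155) are well away. Next I'll fit silhouettes in both views.

```bash
cat > fit.py <<'E'
from h import *
from scipy.optimize import minimize
S=8
def hull_mask(s,boxes,pose,reg):
    x,y,a=pose; c,n=np.cos(a),np.sin(a); x0,y0,x1,y1=reg
    m=np.zeros(((y1-y0)*S,(x1-x0)*S),np.uint8)
    for (xa,xb,ya,yb,za,zb) in boxes:
        P=np.array([[X,Y,Z] for X in(xa,xb) for Y in(ya,yb) for Z in(za,zb)])
        W=np.c_[x+c*P[:,0]-n*P[:,1],y+n*P[:,0]+c*P[:,1],P[:,2]]
        q=(proj(s,W)-[x0,y0]+.5)*S
        h=cv2.convexHull(q.astype(np.float32)); cv2.fillConvexPoly(m,np.round(h*16).astype(np.int32),1,shift=4)
    return cv2.resize(m.astype(np.float32),None,fx=1/S,fy=1/S,interpolation=cv2.INTER_AREA)
def fit(views,boxes,p0):
    # views: list of (shot, mask, region)
    def cost(p):
        e=0
        for s,m,r in views:
            g=m[r[1]:r[3],r[0]:r[2]].astype(np.float32); h=hull_mask(s,boxes,p,r)
            e+=np.abs(h-g).sum()/g.sum()
        return e
    best=None
    for d in (0,.04,-.04):
        p=np.array(p0)+[0,0,d]
        sx=np.vstack([p]+[p+v for v in np.diag([.006,.006,.06])])
        r=minimize(cost,p,method="Nelder-Mead",options=dict(initial_simplex=sx,xatol=1e-5,fatol=1e-5,maxiter=300))
        if best is None or r.fun<best.fun: best=r
    return best.x,best.fun
def hsv(s): return cv2.cvtColor(s["color"],cv2.COLOR_RGB2HSV)
def red(s): h=hsv(s); return ((h[...,0]<8)|(h[...,0]>172))&(h[...,1]>140)&(h[...,2]>60)
RACK=[(-.1,.125,-.054,.054,0,.006),(0,.125,-.054,.054,0,.038)]
HAND=[(-.045,.045,-.01,.01,0,.03)]
E
python3 - <<'E'
from fit import *
import pickle
T=pickle.load(open("top0.pkl","rb"));D=pickle.load(open("side0.pkl","rb"))
def rk(s):
    h=hsv(s); return (h[...,1]>75)&(h[...,2]>35)&~red(s)|((h[...,0]>100)&(h[...,0]<125)&(h[...,1]>110))
vr=[(T,rk(T),(180,190,305,270)),(D,rk(D),(205,150,295,245))]
for s,m,r in vr:
    m2=cv2.morphologyEx(m.astype(np.uint8),cv2.MORPH_CLOSE,np.ones((9,9))); m[:]=m2>0; print(m[r[1]:r[3],r[0]:r[2]].sum())
for v in (vr,vr[:1],vr[1:]): print("rack",fit(v,RACK,[.55,.1,np.pi/2-.06]))
vp=[(T,red(T),(380,220,420,280)),(D,red(D),(270,290,320,335))]
for v in (vp,vp[:1],vp[1:]): print("pick",fit(v,HAND,[.5,-.26,-.05]))
# brass
p,_=fit(vr,RACK,[.55,.1,np.pi/2-.06]); c,n=np.cos(p[2]),np.sin(p[2])
for s in (T,D):
    h=hsv(s); m=(h[...,0]>15)&(h[...,0]<28)&(h[...,1]>150)
    x0=np.array([[p[0]+c*x-n*y,p[1]+n*x+c*y,.020] for x in(0.0,.115) for y in(-.044,-.024)])
    k=np.zeros(m.shape,np.uint8); cv2.fillConvexPoly(k,cv2.convexHull(proj(s,x0).astype(np.float32)).astype(np.int32),1)
    vs,us=np.nonzero(m&(k>0)); print(len(us))
    for u,v in zip(us,vs):
        w=atz(s,(u,v),.032)-[p[0],p[1],0]; print((u,v),h[v,u],np.round(1e3*np.array([c*w[0]+n*w[1],-n*w[0]+c*w[1]])))if 0 else None
for n_,s,b in(("t",T,(205,200,255,255)),("s",D,(220,160,280,210))):
    im=s["color"][b[1]:b[3],b[0]:b[2],::-1]; cv2.imwrite(f"pics/z{n_}.png",cv2.resize(im,(400,400 if n_=="t" else 400),interpolation=cv2.INTER_CUBIC))
a=np.hstack([cv2.imread("pics/zt.png"),cv2.imread("pics/zs.png")]); cv2.imwrite("pics/z.png",a)
E
```

```text
4482
3077
rack (array([0.5443197 , 0.09556175, 1.47334983]), np.float64(0.06254392862319946))
rack (array([0.54441215, 0.09453639, 1.47541608]), np.float64(0.017399458214640617))
rack (array([0.5444513 , 0.09831869, 1.47354132]), np.float64(0.028193045407533646))
pick (array([ 0.50103367, -0.25720264, -0.06960991]), np.float64(0.694962739944458))
pick (array([ 0.50093656, -0.25779349, -0.08067501]), np.float64(0.42485350370407104))
pick (array([ 0.50248543, -0.25434527, -0.0129652 ]), np.float64(0.2525829076766968))
22
39
```

View pics/z.png

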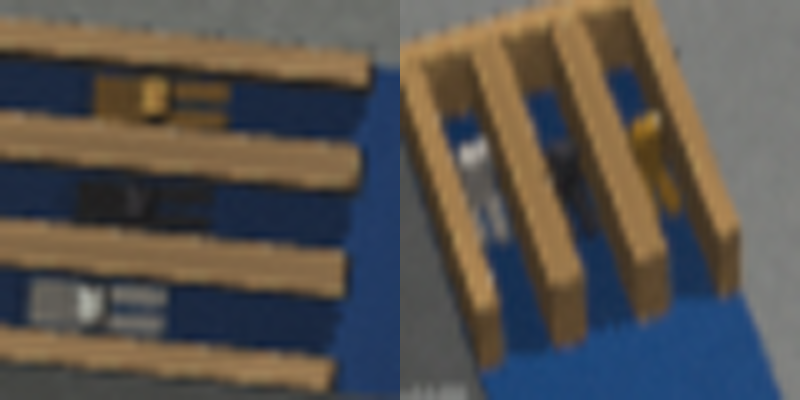

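Run:
```python
from fit import *
import pickle
T=pickle.load(open("top0.pkl","rb"));D=pickle.load(open("side0.pkl","rb"))
def red(s): h=hsv(s); return ((h[...,0]<12)|(h[...,0]>168))&(h[...,1]>110)&(h[...,2]>25)
vp=[(T,red(T),(380,220,420,280)),(D,red(D),(265,290,325,340))]
for s,m,r in vp:
    g=m[r[1]:r[3],r[0]:r[2]]; ys,xs=np.nonzero(g); print(g.sum(),xs.min()+r[0],xs.max()+r[0],ys.min()+r[1],ys.max()+r[1],hull_mask(s,HAND,[.501,-.257,-.07],r).sum())
P={}
for n,v in (("both",vp),("top",vp[:1]),("side",vp[1:])): P[n]=fit(v,HAND,[.49,-.26,-.07]); print("pick",P[n])
p=P["both"][0]
for s in(T,D):
    for d,z in((.155,.06),(.155,.002),(.085,.06)): print(proj(s,[p[0]+d*np.cos(p[2]),p[1]+d*np.sin(p[2]),z]).round(1))
for s,uv,r in((T,(223.6,212.8),(.5444,.0945,1.4744)),(D,(257.3,174.3),(.5444,.0983,1.4744))):
    w=atz(s,uv,.032); c,n=np.cos(r[2]),np.sin(r[2]); dx,dy=w[0]-r[0],w[1]-r[1]; print("brass",w.round(4),"rack xy",c*dx+n*dy,-n*dx+c*dy)
```

```text
417 392 404 232 270 455.90625
522 275 315 302 326 620.875
pick (array([ 0.50131883, -0.25716915, -0.06877653]), np.float64(0.318386435508728))
pick (array([ 0.50119988, -0.25791812, -0.07129606]), np.float64(0.09835880994796753))
pick (array([ 0.50164067, -0.25483781, -0.04189026]), np.float64(0.18031609058380127))
[[406.1 183. ]]
[[399.7 187.2]]
[[404.6 213.1]]
[[361.6 282.4]]
[[358.5 296.2]]
[[332.5 292. ]]
brass [0.584  0.1534 0.032 ] rack xy 0.062479396796812706 -0.03372859617637864
brass [0.5876 0.158  0.032 ] rack xy 0.06353282252230988 -0.03724745400131143
```

```bash
cat > plan.py <<'E'
import numpy as np,sys,json
def plan(start,ways,nd=4):
    """start/ways: (x,y,z,yaw deg). prints one row (to repeat 5x) per call; returns end pose"""
    p=np.array(start,float)
    for w,ncall in ways:
        w=np.array(w,float); a=p.copy()
        for i in range(1,ncall+1):
            t=a+(w-a)*i/ncall; d=t-p; c,s=np.cos(np.radians(p[3])),np.sin(np.radians(p[3]))
            r=np.round([(c*d[0]+s*d[1])/.8,(s*d[0]-c*d[1])/.8,-d[2]/.8,-d[3]/90],nd)
            print(r.tolist(), "->",t.round(4).tolist(), "dist mm",round(1e3*np.linalg.norm(d[:3])))
            e=r[:3]*.8; p=p+[c*e[0]+s*e[1],s*e[0]-c*e[1],-e[2],-r[3]*90]
    print("cmd",p.round(5).tolist()); return p
E
python3 -c "
from plan import *
plan((.238,.632,.292,-20.68),[((.506,-.257,.2,-184),5)],3)"
```

```text
[0.141, 0.184, 0.023, 0.363] -> [0.2916, 0.4542, 0.2736, -53.344] dist mm 187
[0.219, 0.079, 0.023, 0.363] -> [0.3452, 0.2764, 0.2552, -86.008] dist mm 187
[0.226, -0.051, 0.023, 0.363] -> [0.3988, 0.0986, 0.2368, -118.672] dist mm 186
[0.163, -0.166, 0.023, 0.363] -> [0.4524, -0.0792, 0.2184, -151.336] dist mm 187
[0.048, -0.227, 0.023, 0.363] -> [0.506, -0.257, 0.2, -184.0] dist mm 186
cmd [0.50591, -0.2573, 0.2, -184.03]
```

>>> send_rows([
  [[0.141,0.184,0.023],0.363],
  [[0.141,0.184,0.023],0.363],
  [[0.141,0.184,0.023],0.363],
  [[0.141,0.184,0.023],0.363],
  [[0.141,0.184,0.023],0.363],
], gripper=1)

```text
clock: 1.42
tool_pos: [0.2923, 0.4497, 0.2735]
orientation: [179.9, -0.0, -53.8]
force: [-0.0, -0.4, -0.8]
opening: 0.0874
gripper_force: 0.0
```

```bash
python3 -c "
from plant import ctrl
o=ctrl.get_obs(); print(o['clock'],o['joint_pos'],o['tool_pos'],o['orientation'])"
```

```text
1.4167 [ 7.79155013e+01  8.31595865e+00 -1.83491579e+01 -3.15992887e-02
 -6.33985953e+01 -4.17105740e+01] [0.29226639 0.4496873  0.27348711] [ 1.79933647e+02 -2.13136160e-02 -5.38092257e+01]
```

>>> send_rows([
  [[0.219,0.079,0.023],0.363],
  [[0.219,0.079,0.023],0.363],
  [[0.219,0.079,0.023],0.363],
  [[0.219,0.079,0.023],0.363],
  [[0.219,0.079,0.023],0.363],
])

```text
clock: 1.83
tool_pos: [0.3456, 0.2718, 0.2551]
orientation: [180.0, -0.0, -86.5]
force: [-1.0, -0.7, -0.7]
opening: 0.0876
gripper_force: 0.0
```

>>> send_rows([
  [[0.226,-0.051,0.023],0.363],
  [[0.226,-0.051,0.023],0.363],
  [[0.226,-0.051,0.023],0.363],
  [[0.226,-0.051,0.023],0.363],
  [[0.226,-0.051,0.023],0.363],
])

```text
clock: 2.25
tool_pos: [0.3988, 0.0948, 0.2368]
orientation: [180.0, -0.0, -119.1]
force: [-0.2, -0.1, -0.6]
opening: 0.0873
gripper_force: 0.0
```

>>> send_rows([
  [[0.163,-0.166,0.023],0.363],
  [[0.163,-0.166,0.023],0.363],
  [[0.163,-0.166,0.023],0.363],
  [[0.163,-0.166,0.023],0.363],
  [[0.163,-0.166,0.023],0.363],
])

```text
clock: 2.67
tool_pos: [0.4534, -0.0833, 0.2183]
orientation: [-180.0, -0.0, -151.8]
force: [0.8, -0.2, 1.2]
opening: 0.0877
gripper_force: 0.0
```

>>> send_rows([
  [[0.048,-0.227,0.023],0.363],
  [[0.048,-0.227,0.023],0.363],
  [[0.048,-0.227,0.023],0.363],
  [[0.048,-0.227,0.023],0.363],
  [[0.048,-0.227,0.023],0.363],
])

```text
clock: 3.08
tool_pos: [0.5071, -0.2616, 0.1994]
orientation: [-180.0, -0.0, 175.5]
force: [0.4, 0.4, 0.8]
opening: 0.088
gripper_force: 0.0
```

>>> send_rows([
  [[0,0,0],0],
  [[0,0,0],0],
  [[0,0,0],0],
  [[0,0,0],0],
  [[0,0,0],0],
])

```text
clock: 3.5
tool_pos: [0.5064, -0.2568, 0.2007]
orientation: [180.0, 0.0, 176.1]
force: [0.5, 0.3, 0.8]
opening: 0.0878
gripper_force: 0.0
```

>>> send_rows([
  [[0,0,0.03],0],
  [[0,0,0.06],0],
  [[0,0,0.09],0],
  [[0,0,0.12],0],
  [[0,0,0.13],0],
])

```text
clock: 3.92
tool_pos: [0.5049, -0.2565, 0.0936]
orientation: [180.0, -0.2, 176.0]
force: [-0.9, -1.0, -0.4]
opening: 0.0875
gripper_force: 0.0
```

>>> send_rows([
  [[0,0,0.012],0],
  [[0,0,0.022],0],
  [[0,0,0.03],0],
  [[0,0,0.034],0],
  [[0,0,0.034],0],
])

```text
clock: 4.33
tool_pos: [0.5064, -0.2577, 0.0689]
orientation: [180.0, -0.0, 176.0]
force: [-0.2, -0.3, 0.4]
opening: 0.0878
gripper_force: 0.0
```

>>> send_rows([
  [[0,0,0],0],
  [[0,0,0],0],
  [[0,0,0],0],
  [[0,0,0],0],
  [[0,0,0],0],
], gripper=0)

```text
clock: 4.75
tool_pos: [0.5065, -0.2578, 0.0693]
orientation: [-180.0, 0.0, 176.0]
force: [0.4, 0.7, 0.0]
opening: 0.06
gripper_force: 0.0
```

>>> send_rows([
  [[0,0,0],0],
  [[0,0,0],0],
  [[0,0,0],0],
  [[0,0,0],0],
  [[0,0,0],0],
])

```text
clock: 5.17
tool_pos: [0.5063, -0.2578, 0.0689]
orientation: [-180.0, -0.0, 176.0]
force: [-0.1, -0.5, -0.2]
opening: 0.0267
gripper_force: 0.0
```

>>> send_rows([
  [[0,0,0],0],
  [[0,0,0],0],
  [[0,0,0],0],
  [[0,0,0],0],
  [[0,0,0],0],
])

```text
clock: 5.58
tool_pos: [0.5063, -0.2578, 0.0689]
orientation: [-180.0, -0.0, 176.0]
force: [-0.8, 0.5, -0.9]
opening: 0.0197
gripper_force: 30.0
```

>>> send_rows([
  [[0,0,-0.01],0],
  [[0,0,-0.03],0],
  [[0,0,-0.055],0],
  [[0,0,-0.08],0],
  [[0,0,-0.09],0],
])

```text
clock: 6.0
tool_pos: [0.5074, -0.2581, 0.144]
orientation: [-180.0, 0.2, 176.0]
force: [-0.2, -0.0, -0.9]
opening: 0.02
gripper_force: 30.0
```

>>> send_rows([
  [[0,0,0],0],
  [[0,0,0],0],
  [[0,0,0],0],
  [[0,0,0],0],
  [[0,0,0],0],
])

```text
clock: 6.42
tool_pos: [0.5058, -0.2577, 0.1398]
orientation: [180.0, -0.1, 176.0]
force: [-0.6, -0.6, -1.7]
opening: 0.0199
gripper_force: 30.0
```

```bash
python3 -c "
from plan import *
# rack (top frame) yaw 84.45deg, tool = pick yaw +180 ; hook goal in rack (73.5,-34)+standoff; grasp offset 5 mm: TCP=hook-150mm along
r=(.5444,.0945); a=np.radians(84.45); ux=np.array([np.cos(a),np.sin(a)]); uy=np.array([-ux[1],ux[0]])
g=np.array(r)+.073*ux-.034*uy; t=g-.150*ux; print(g,t)
print('home', (.506,-.257,.141))
plan((.506,-.257,.141,-184.0),[((t[0],t[1],.141,84.45-180),3)])"
```

```text
[0.58530076 0.1638695 ] [0.57079361 0.01457267]
home (0.506, -0.257, 0.141)
[-0.019, 0.1148, -0.0, -0.3276] -> [0.5276, -0.1665, 0.141, -154.5167] dist mm 93
[-0.0731, 0.0905, -0.0, -0.3276] -> [0.5492, -0.076, 0.141, -125.0333] dist mm 93
[-0.1081, 0.0428, -0.0, -0.3276] -> [0.5708, 0.0146, 0.141, -95.55] dist mm 93
cmd [0.57081, 0.01454, 0.141, -95.548]
```

>>> send_rows([
  [[-0.019,0.1148,0],-0.3276],
  [[-0.019,0.1148,0],-0.3276],
  [[-0.019,0.1148,0],-0.3276],
  [[-0.019,0.1148,0],-0.3276],
  [[-0.019,0.1148,0],-0.3276],
])

```text
clock: 6.83
tool_pos: [0.528, -0.1662, 0.1404]
orientation: [180.0, -0.1, -154.1]
force: [-0.4, -0.3, -0.7]
opening: 0.0198
gripper_force: 30.0
```

>>> send_rows([
  [[-0.0731,0.0905,0],-0.3276],
  [[-0.0731,0.0905,0],-0.3276],
  [[-0.0731,0.0905,0],-0.3276],
  [[-0.0731,0.0905,0],-0.3276],
  [[-0.0731,0.0905,0],-0.3276],
])

```text
clock: 7.25
tool_pos: [0.5496, -0.0762, 0.1404]
orientation: [180.0, -0.0, -124.8]
force: [-0.2, 0.0, -1.2]
opening: 0.02
gripper_force: 30.0
```

>>> send_rows([
  [[-0.1081,0.0428,0],-0.3276],
  [[-0.1081,0.0428,0],-0.3276],
  [[-0.1081,0.0428,0],-0.3276],
  [[-0.1081,0.0428,0],-0.3276],
  [[-0.1081,0.0428,0],-0.3276],
])

```text
clock: 7.67
tool_pos: [0.5712, 0.0138, 0.1405]
orientation: [180.0, -0.0, -95.5]
force: [0.3, -0.9, -1.9]
opening: 0.0195
gripper_force: 30.0
```

>>> send_rows([
  [[0,0,0],0],
  [[0,0,0],0],
  [[0,0,0],0],
  [[0,0,0],0],
  [[0,0,0],0],
])

```text
clock: 8.08
tool_pos: [0.5712, 0.0132, 0.141]
orientation: [-180.0, 0.0, -95.7]
force: [-0.4, 0.1, -0.9]
opening: 0.0196
gripper_force: 30.0
```

Run:
```python
from h import *
import pickle
o=ctrl.get_obs(); print(o["tool_pos"],o["orientation"],o["force"])
I=[]
for n,b in (("top",(190,180,270,260)),("side",(210,110,290,190))):
    s=ctrl.snapshot(n); pickle.dump(s,open(n+"1.pkl","wb")); I.append(cv2.resize(s["color"][b[1]:b[3],b[0]:b[2],::-1],(400,400),interpolation=cv2.INTER_CUBIC))
    x,y=o["tool_pos"][:2]; a=np.radians(o["orientation"][2]+180); 
    for z in (.135-.003,.074): print(n,z,proj(s,[x+.15*np.cos(a),y+.15*np.sin(a),z]).round(1))
    print([(round(q["conf"],2),(np.array(q["xy"])*[560,420]).round(1)) for q in ctrl.boxes_of(s,"pick_tip")])
cv2.imwrite("pics/i1.png",np.hstack(I))
```

```text
[0.57120566 0.01323434 0.14099989] [-1.79996236e+02  4.21575478e-04 -9.57215863e+01] [-0.43705802  0.12337111 -0.86330555]
top 0.132 [[214.4 206.4]]
top 0.074 [[217.6 209.7]]
[(0.56, array([449.9, 299.4]))]
side 0.132 [[254.9 145.6]]
side 0.074 [[255.6 162.1]]
[(0.92, array([268.4, 384.8])), (0.5, array([279. , 204.6]))]
```

View pics/i1.png

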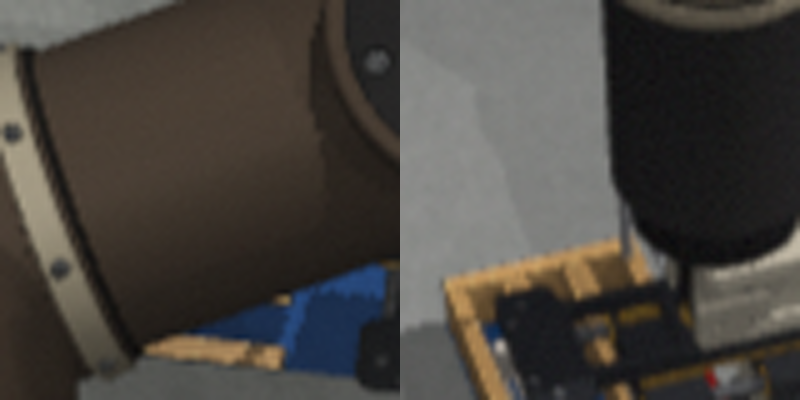

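The top view is now blocked by the arm. In the side view the hook's upright rod shows at about (255,146–161), which is where I predicted it. I'll go 9 mm deeper into the bay and lower the hook in checked steps.

>>> send_rows([
  [[-0.0115,0,0.01],0],
  [[-0.0115,0,0.02],0],
  [[-0.0115,0,0.03],0],
  [[-0.0115,0,0.036],0],
  [[-0.0115,0,0.038],0],
])

```text
clock: 8.7
tool_pos: [0.5713, 0.0228, 0.1089]
orientation: [179.9, -0.1, -95.6]
force: [-0.5, -0.8, -0.8]
opening: 0.0197
gripper_force: 30.0
```

>>> send_rows([
  [[0,0,0.003],0],
  [[0,0,0.006],0],
  [[0,0,0.009],0],
  [[0,0,0.012],0],
  [[0,0,0.013],0],
])

```text
clock: 9.12
tool_pos: [0.572, 0.0228, 0.0999]
orientation: [180.0, -0.0, -95.6]
force: [0.2, 0.2, -1.2]
opening: 0.02
gripper_force: 30.0
```

Run:
```python
from h import *
o=ctrl.get_obs(); print(o["tool_pos"],o["orientation"],o["force"],o["moment"])
```

```text
[0.57203803 0.02283446 0.09988282] [ 1.79987641e+02 -3.36420926e-03 -9.55770538e+01] [ 0.24667843  0.23661718 -1.18824713] [ 0.08257951 -0.08163456  0.00761946]
```

>>> send_rows([
  [[0,0,0.005],0],
  [[0,0,0.01],0],
  [[0,0,0.015],0],
  [[0,0,0.02],0],
  [[0,0,0.0235],0],
])

```text
clock: 9.53
tool_pos: [0.5719, 0.0229, 0.0807]
orientation: [180.0, -0.0, -95.6]
force: [0.4, -0.1, -2.0]
opening: 0.0194
gripper_force: 30.0
```

>>> send_rows([
  [[0.001,0,0],0],
  [[0.002,0,0],0],
  [[0.003,0,0],0],
  [[0.004,0,0],0],
  [[0.005,0,0],0],
])

```text
clock: 9.95
tool_pos: [0.5719, 0.0189, 0.0816]
orientation: [-180.0, 0.0, -95.6]
force: [0.3, -0.2, -1.1]
opening: 0.0198
gripper_force: 30.0
```

Run:
```python
from h import *
o=ctrl.get_obs(); print(o["tool_pos"],o["orientation"],o["force"],o["moment"])
I=[]
for n,b in (("top",(190,180,290,280)),("side",(210,110,310,210))):
    s=ctrl.snapshot(n); I.append(cv2.resize(s["color"][b[1]:b[3],b[0]:b[2],::-1],(400,400),interpolation=cv2.INTER_CUBIC))
cv2.imwrite("pics/i2.png",np.hstack(I))
```

```text
[0.57188952 0.01887615 0.08159028] [-1.79977317e+02  1.09627401e-02 -9.55723259e+01] [ 0.34570555 -0.1871253  -1.07622119] [ 0.10566774 -0.04888221 -0.00222623]
```

View pics/i2.png

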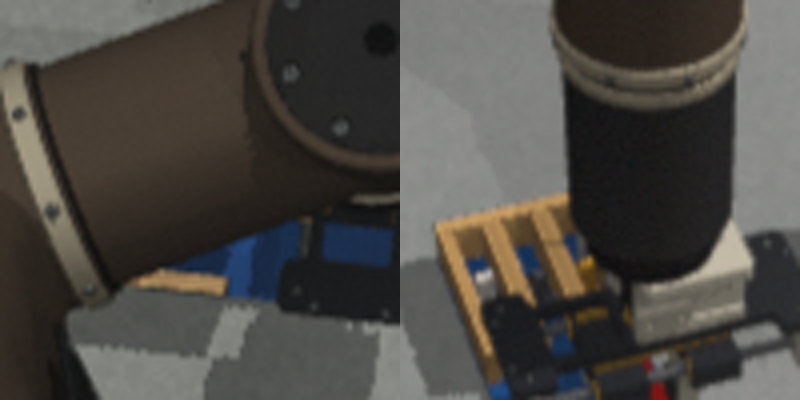

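>>> send_rows([
  [[0.008,0,0],0],
  [[0.016,0,0],0],
  [[0.024,0,0],0],
  [[0.032,0,0],0],
  [[0.04,0,0],0],
])

```text
clock: 10.47
tool_pos: [0.5686, -0.0137, 0.0814]
orientation: [-180.0, 0.0, -95.6]
force: [0.1, -0.2, -1.0]
opening: 0.0198
gripper_force: 30.0
```

>>> send_rows([
  [[0.008,0,0],0],
  [[0.016,0,0],0],
  [[0.024,0,0],0],
  [[0.032,0,0],0],
  [[0.04,0,0],0],
])

```text
clock: 10.88
tool_pos: [0.5655, -0.0454, 0.0814]
orientation: [-180.0, 0.0, -95.6]
force: [-0.1, -0.0, -0.8]
opening: 0.0198
gripper_force: 30.0
```

>>> send_rows([
  [[0.008,0,0],0],
  [[0.016,0,0],0],
  [[0.024,0,0],0],
  [[0.032,0,0],0],
  [[0.04,0,0],0],
])

```text
clock: 11.3
tool_pos: [0.5623, -0.0773, 0.0814]
orientation: [180.0, -0.0, -95.6]
force: [0.2, 0.6, -1.0]
opening: 0.0198
gripper_force: 30.0
```

>>> send_rows([
  [[0.008,0,0],0],
  [[0.015,0,0],0],
  [[0.02,0,0],0],
  [[0.024,0,0],0],
  [[0.026,0,0],0],
])

```text
clock: 11.72
tool_pos: [0.5603, -0.0978, 0.0814]
orientation: [180.0, -0.0, -95.6]
force: [-0.2, -0.1, -0.5]
opening: 0.0196
gripper_force: 30.0
```

>>> send_rows([
  [[0,0,0],0],
  [[0,0,0],0],
  [[0,0,0],0],
  [[0,0,0],0],
  [[0,0,0],0],
])

```text
clock: 12.13
tool_pos: [0.5604, -0.0972, 0.0813]
orientation: [180.0, -0.0, -95.6]
force: [-0.3, 1.0, -1.6]
opening: 0.02
gripper_force: 30.0
```

Run:
```python
from h import *
o=ctrl.get_obs(); print(o["tool_pos"],o["orientation"],o["force"],o["moment"])
I=[]
x,y=o["tool_pos"][:2]; a=np.radians(o["orientation"][2]+180)
for n,b in (("top",(190,180,290,280)),("side",(210,150,310,250))):
    s=ctrl.snapshot(n); I.append(cv2.resize(s["color"][b[1]:b[3],b[0]:b[2],::-1],(400,400),interpolation=cv2.INTER_CUBIC))
    print([(round(q["conf"],2),(np.array(q["xy"])*[560,420]).round(1)) for q in ctrl.boxes_of(s,"brass_foot")], proj(s,[x+.15*np.cos(a),y+.15*np.sin(a),.014]))
cv2.imwrite("pics/i3.png",np.hstack(I))
```

```text
[ 0.56041619 -0.09716136  0.08134719] [ 1.79996243e+02 -2.11332117e-03 -9.55553654e+01] [-0.29325001  1.04786276 -1.635359  ] [ 0.08814341 -0.05725067 -0.01513101]
[] [[267.07247335 218.06197079]]
[(0.56, array([266.3, 207.2]))] [[269.08108986 207.38766318]]
```

View pics/i3.png

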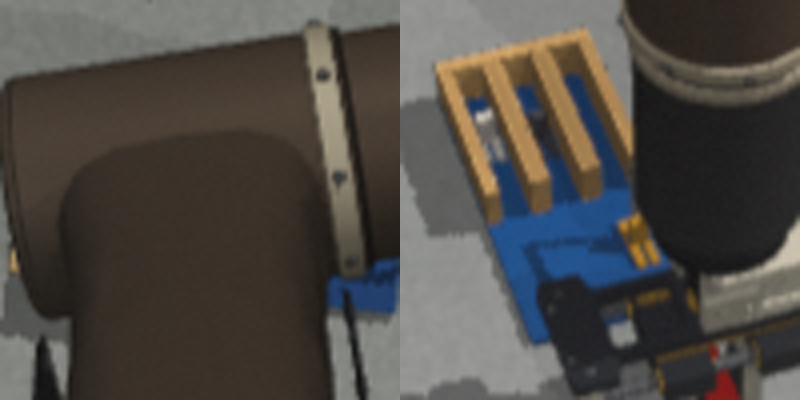

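>>> send_rows([
  [[-0.001,0,0],0],
  [[-0.002,0,0],0],
  [[-0.003,0,0],0],
  [[-0.003,0,0],0],
  [[-0.003,0,0],0],
])

```text
clock: 12.75
tool_pos: [0.5606, -0.0949, 0.0814]
orientation: [180.0, -0.0, -95.6]
force: [-0.4, -0.3, -1.2]
opening: 0.0196
gripper_force: 30.0
```

>>> send_rows([
  [[0,0,-0.008],0],
  [[0,0,-0.02],0],
  [[0,0,-0.035],0],
  [[0,0,-0.055],0],
  [[0,0,-0.075],0],
])

```text
clock: 13.17
tool_pos: [0.5606, -0.095, 0.1428]
orientation: [-180.0, -0.0, -95.6]
force: [1.1, 0.5, -1.9]
opening: 0.0196
gripper_force: 30.0
```

>>> send_rows([
  [[0,0,0],0],
  [[0,0,0],0],
  [[0,0,0],0],
  [[0,0,0],0],
  [[0,0,0],0],
])

```text
clock: 13.58
tool_pos: [0.5602, -0.095, 0.1407]
orientation: [179.9, -0.0, -95.6]
force: [-0.3, -0.8, -2.3]
opening: 0.0198
gripper_force: 30.0
```

Run:
```python
from h import *
from plan import plan
o=ctrl.get_obs(); print(o["tool_pos"],o["orientation"])
x,y,z=o["tool_pos"]; print(z)
plan((x,y,z,-95.56),[((.53,-.18,z,-140),2),((.506,-.257,.141,-184),2)],3)
```

```text
[ 0.56018718 -0.09496248  0.14068589] [ 1.79922346e+02 -1.50755366e-02 -9.55768080e+01]
0.14068588883372357
[0.055, 0.014, -0.0, 0.247] -> [0.5451, -0.1375, 0.1407, -117.78] dist mm 45
[0.055, -0.008, -0.0, 0.247] -> [0.53, -0.18, 0.1407, -140.0] dist mm 45
[0.043, -0.027, -0.0, 0.244] -> [0.518, -0.2183, 0.1408, -162.01] dist mm 41
[0.029, -0.042, -0.0, 0.245] -> [0.506, -0.257, 0.141, -184.0] dist mm 40
cmd [0.50578, -0.25736, 0.14069, -184.03]
```

>>> send_rows([
  [[0.055,0.014,0],0.247],
  [[0.055,0.014,0],0.247],
  [[0.055,0.014,0],0.247],
  [[0.055,0.014,0],0.247],
  [[0.055,0.014,0],0.247],
])

```text
clock: 14.0
tool_pos: [0.5451, -0.1377, 0.1409]
orientation: [180.0, -0.0, -117.7]
force: [0.2, 0.3, -1.3]
opening: 0.0196
gripper_force: 30.0
```

>>> send_rows([
  [[0.055,-0.008,0],0.247],
  [[0.055,-0.008,0],0.247],
  [[0.055,-0.008,0],0.247],
  [[0.055,-0.008,0],0.247],
  [[0.055,-0.008,0],0.247],
])

```text
clock: 14.42
tool_pos: [0.5305, -0.1793, 0.1412]
orientation: [180.0, -0.0, -139.7]
force: [-0.2, 0.1, -0.7]
opening: 0.0198
gripper_force: 30.0
```

>>> send_rows([
  [[0.043,-0.027,0],0.244],
  [[0.043,-0.027,0],0.244],
  [[0.043,-0.027,0],0.244],
  [[0.043,-0.027,0],0.244],
  [[0.043,-0.027,0],0.244],
])

```text
clock: 14.83
tool_pos: [0.5181, -0.2178, 0.1413]
orientation: [-180.0, -0.0, -161.5]
force: [0.2, 0.3, -1.2]
opening: 0.0196
gripper_force: 30.0
```

>>> send_rows([
  [[0.029,-0.042,0],0.245],
  [[0.029,-0.042,0],0.245],
  [[0.029,-0.042,0],0.245],
  [[0.029,-0.042,0],0.245],
  [[0.029,-0.042,0],0.245],
])

```text
clock: 15.25
tool_pos: [0.5065, -0.2569, 0.1414]
orientation: [-180.0, 0.0, 176.4]
force: [-0.3, 0.1, -2.0]
opening: 0.0199
gripper_force: 30.0
```

>>> send_rows([
  [[0,0,0],0],
  [[0,0,0],0],
  [[0,0,0],0],
  [[0,0,0],0],
  [[0,0,0],0],
])

```text
clock: 15.67
tool_pos: [0.5063, -0.2572, 0.1414]
orientation: [-180.0, 0.0, 176.0]
force: [-0.2, -0.4, -0.7]
opening: 0.02
gripper_force: 30.0
```

Run:
```python
from fit import *
o=ctrl.get_obs(); print(o["tool_pos"],o["orientation"],o["force"])
I=[]
for n,b in (("top",(210,180,310,280)),("side",(200,150,300,250))):
    s=ctrl.snapshot(n); I.append(cv2.resize(s["color"][b[1]:b[3],b[0]:b[2],::-1],(400,400),interpolation=cv2.INTER_CUBIC))
    h=hsv(s); m=((h[...,0]>13)&(h[...,0]<30)&(h[...,1]>150)).astype(np.uint8)
    r=(.5444,.0945 if n=="top" else .0983); a=1.4744; c,q=np.cos(a),np.sin(a)
    ys,xs=np.nonzero(m); W=np.array([atz(s,(u,v),.01) for u,v in zip(xs,ys)]); dx,dy=W[:,0]-r[0],W[:,1]-r[1]
    X,Y=c*dx+q*dy,-q*dx+c*dy; k=(X>-.1)&(X<-.005)&(abs(Y)<.054); print(n,k.sum(),X[k].min(),X[k].max(),Y[k].min(),Y[k].max())
cv2.imwrite("pics/i4.png",np.hstack(I))
```

```text
[ 0.50626768 -0.25716643  0.14139795] [-1.79998983e+02  1.09296878e-03  1.76045783e+02] [-0.1977751  -0.40626085 -0.67653108]
top 43 -0.06337036726974855 -0.02892441853234561 -0.0394845413902499 -0.029190071476828082
side 49 -0.06489627308587204 -0.029426183893697007 -0.04318361183714229 -0.026308712069737318
```

View pics/i4.png

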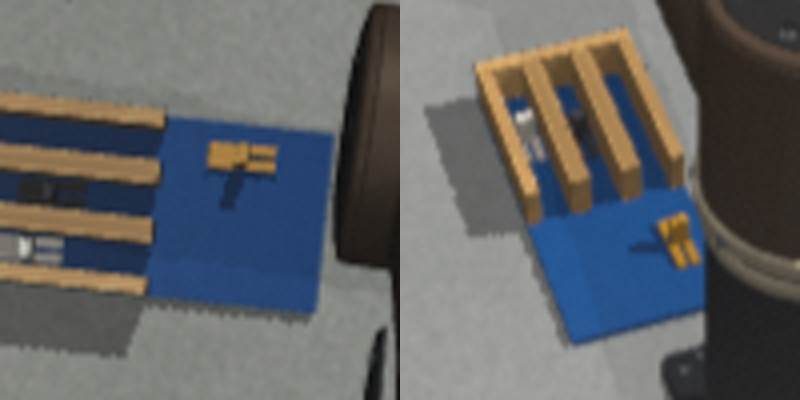

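The brass foot stands upright on the board, spanning rack x ≈ −66 to −26 mm, and the steel and white feet are still in their bays. Now I'll lay the pick back where it came from.

>>> send_rows([
  [[0,0,0.015],0],
  [[0,0,0.035],0],
  [[0,0,0.055],0],
  [[0,0,0.07],0],
  [[0,0,0.08],0],
])

```text
clock: 16.18
tool_pos: [0.5057, -0.2572, 0.0761]
orientation: [180.0, -0.1, 176.0]
force: [0.0, -0.3, -1.3]
opening: 0.0198
gripper_force: 30.0
```

>>> send_rows([
  [[0,0,0.003],0],
  [[0,0,0.006],0],
  [[0,0,0.008],0],
  [[0,0,0.009],0],
  [[0,0,0.0095],0],
])

```text
clock: 16.6
tool_pos: [0.5065, -0.2574, 0.0702]
orientation: [-180.0, 0.1, 176.0]
force: [0.1, -0.9, -2.1]
opening: 0.02
gripper_force: 30.0
```

>>> send_rows([
  [[0,0,0.0005],0],
  [[0,0,0.001],0],
  [[0,0,0.001],0],
  [[0,0,0.001],0],
  [[0,0,0.001],0],
])

```text
clock: 17.02
tool_pos: [0.5062, -0.2573, 0.0691]
orientation: [-180.0, 0.0, 176.0]
force: [0.4, -0.3, -1.4]
opening: 0.0197
gripper_force: 30.0
```

>>> send_rows([
  [[0,0,0.0003],0],
  [[0,0,0.0006],0],
  [[0,0,0.0006],0],
  [[0,0,0.0006],0],
  [[0,0,0.0006],0],
])

```text
clock: 17.43
tool_pos: [0.5063, -0.2573, 0.0689]
orientation: [-180.0, 0.0, 176.0]
force: [-2.8, 1.4, 5.6]
opening: 0.0198
gripper_force: 30.0
```

Run:
```python
from h import *
o=ctrl.get_obs(); print(o["tool_pos"],o["force"],o["moment"])
```

```text
[ 0.50627895 -0.25733132  0.06893444] [-2.76858463  1.36441173  5.62353204] [ 0.52858689  0.49714676 -0.00538843]
```

Contact at 5.6 N, so the pick is resting on the counter. I'll open the gripper and retreat upwards.

>>> send_rows([
  [[0,0,0],0],
  [[0,0,0],0],
  [[0,0,0],0],
  [[0,0,0],0],
  [[0,0,0],0],
], gripper=1)

```text
clock: 17.85
tool_pos: [0.5062, -0.2573, 0.0684]
orientation: [-180.0, -0.0, 176.0]
force: [-0.1, -0.1, 0.1]
opening: 0.0475
gripper_force: 0.0
```

>>> send_rows([
  [[0,0,0],0],
  [[0,0,0],0],
  [[0,0,0],0],
  [[0,0,0],0],
  [[0,0,0],0],
])

```text
clock: 18.27
tool_pos: [0.5062, -0.2573, 0.0685]
orientation: [-180.0, -0.0, 176.0]
force: [-0.1, -0.3, 1.2]
opening: 0.0811
gripper_force: 0.0
```

>>> send_rows([
  [[0,0,0],0],
  [[0,0,0],0],
  [[0,0,0],0],
  [[0,0,0],0],
  [[0,0,0],0],
])

```text
clock: 18.68
tool_pos: [0.5062, -0.2573, 0.0685]
orientation: [180.0, -0.0, 176.0]
force: [-0.1, -0.4, -0.3]
opening: 0.0879
gripper_force: 0.0
```

>>> send_rows([
  [[0,0,-0.01],0],
  [[0,0,-0.03],0],
  [[0,0,-0.06],0],
  [[0,0,-0.1],0],
  [[0,0,-0.14],0],
])

```text
clock: 19.1
tool_pos: [0.5056, -0.2572, 0.1818]
orientation: [180.0, -0.1, 176.0]
force: [0.7, -0.5, 0.1]
opening: 0.0874
gripper_force: 0.0
```

>>> send_rows([
  [[0.04,0,-0.03],0],
  [[0.08,0,-0.06],0],
  [[0.1,0,-0.09],0],
  [[0.1,0,-0.1],0],
  [[0.1,0,-0.1],0],
])

```text
clock: 19.52
tool_pos: [0.4268, -0.252, 0.2641]
orientation: [-179.9, 0.4, 176.0]
force: [0.4, -0.0, -0.2]
opening: 0.0874
gripper_force: 0.0
```

Run:
```python
from h import *
o=ctrl.get_obs(); print(o["clock"],o["tool_pos"],o["force"],o["opening"])
I=[]
for n in ("top","side"):
    s=ctrl.snapshot(n); I.append(cv2.resize(s["color"][70:350,160:440,::-1] if n=="top" else s["color"][110:390,150:430,::-1],(400,400),interpolation=cv2.INTER_CUBIC))
cv2.imwrite("pics/i5.png",np.hstack(I))
```

```text
19.5167 [ 0.42684926 -0.25202833  0.2640684 ] [ 0.38547741 -0.04516532 -0.21841551] 0.08743458255346712
```

View pics/i5.png

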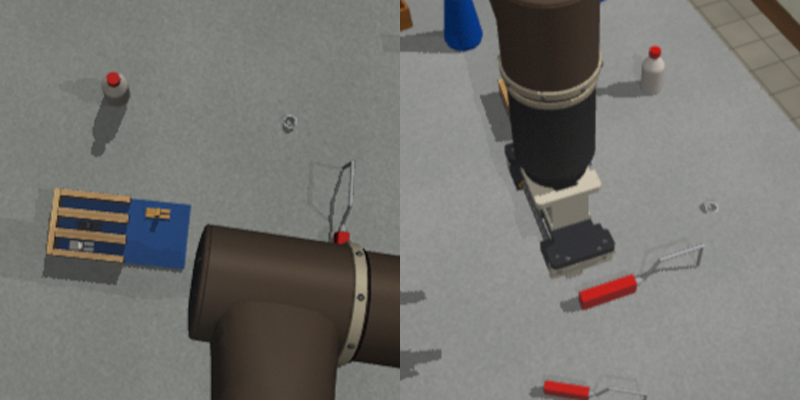

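The brass foot stands on the board at crop position (157,212), and the pick lies flat on the counter at (340,200) with the gripper clear of it. The oil bottle, bobbin and other feet haven't moved.

```bash
python3 -c "
from plant import ctrl
print(ctrl.close_job())"
```

```text
the job is handed in; nothing more can be done
None
```

The brass foot stands on its sole on the landing board, clear of the bays; the pick lies flat on the counter about where it started, the other things look unmoved, and the job was handed in at about 20 s.

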